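# Shut and bolt the gauge case

## Robot

A 6-joint arm with a two-finger parallel gripper is mounted at the origin on the work surface. World frame = base frame: x ahead of the robot, y to its left, z up, the work surface at z = 0. Lengths are in m, angles in rad, forces in N, time in s.
With the tool pointing down it reaches from about 0.25 to 0.725 m from the base axis. Payload 4 kg.
Tool frame: the origin (TCP) lies at the very end of the fingers, on their centre line; the grasp point (between the pads) lies 19 mm behind it; z points along the fingers, y is the line along which they close (so a half turn about z gives the same grasp; the last joint's range is limited). The gripper opens to 85 mm and grips with 20 to 120 N. Pads are 22 mm wide; open, the fingers measure 114 mm over their backs; the gripper's body (76 mm by 85 mm) begins 54 mm behind the grasp point. The pads swing forward as they close: fully open they stand 13 mm farther back than shut.
Start: joints at [1.258, 0.241, 0.005, 1.335, 0, 1.571], TCP at [0.154, 0.476, 0.231] pointing down, gripper open.
Joint ranges: [-2.72, 2.72], [-1.05, 1.87], [-1.09, 1.28], [-1.99, 2.15], [-1.42, 1.44], [-3.14, 3.14]. Speed limits (rad/s): [2.79, 2.79, 3.14, 3.14, 3.14, 3.14].

## Interface

Orientations are given as a unit quaternion [x, y, z, w].
In Python, from workcell import bot gives the robot as it stands.
- The arm moves only by the tool carry_out, never from a script. Its argument "increments" is one flat list of numbers, 5 for each row, row after row: the finger opening in cm, from 0 to 8.54, then the shift along the tool's x, y, z in cm, then the turn about the tool's z in rad. A call has exactly 5 rows; each row shifts and turns the commanded pose from where the row before left it, along the tool's axes as they then stand; what a row does not reach is not made up. A row lasts 1/8 s, in which the tool goes at most 62.5 mm and 10.7 degrees, less where a joint would pass 70% of its speed; a pose out of reach is approached as far as the arm can. A call with a gripper value outside its range is refused whole. The fingers move at their own pace and stop on an object; the grip force is fixed at half the most. Time passes only in rows, so rows that do not move let the fingers close, or fill a call up. It gives the time, the measured TCP pose, the force, the opening and the grip force at its end, in the units of the state.
- bot.get_obs(): the state, without advancing time (a new reading comes with each control period).
- bot.camera(name): name is "scene" or "top" or "wrist"; returns a dict with "pixels" (420x560x3 uint8, blue, green, red), "range_z" (420x560 float32, m along the optical axis (not along the pixel's ray), 0 where there is no reading), "mtx" (3x3 intrinsics, pixels), "eye" and "attitude" of the camera in the world. Camera axes: x right, y down, z forward; pixel columns grow to the right and rows downward; lengths in m; the calibration is good to about 2 mm. A picture is of the moment at which its call begins.
- bot.job_done(): hands the job in; it is judged then, once.
Trained networks look in a picture, given as the dict that the camera call returned (one of the last four; its "shot" number tells which), for a name from the list of things; names that differ only in an ending like _2 or _b are one class to them, and where a whole thing is asked for, a point or a joint stands for the part that bears it (a point fixed in the world has none). Each returns a list of dicts, best first, with "p" (0 to 1); they miss things now and then, are a little off and sometimes report something else, mostly with a low value. They report only what shows in the picture. A call takes as long as a camera call.
- bot.find_in(picture, name): "xyz" ([x, y, z] in m, in the coordinates of the camera as it stood for that picture, good to about 4 mm: the middle of the surface that is visible of it).
- bot.regions_of(picture, name): "mask" (420x560 bool, what is visible of it).
- bot.place_of(picture, name): "xyz" ([x, y, z] in m, in the coordinates of the camera as it stood for that picture, good to about 4 mm: a listed point, or the origin of a listed thing).
The state is a dict: "clock": time; "joint_pos": joint angles; "joint_vel": joint speeds; "tau": joint torques, N m; "eef_pos": TCP position; "tool_rot": TCP orientation; "ft_force": force on the tool from outside, world axes, zero at the start; "ft_torque": the same for the moment, N m; "grip_width": finger opening in m; "grasp_force": force on a finger pad.
Only numpy, scipy, OpenCV 4.12 (cv2) and the standard library are available. Lean on these libraries where they do the work, as an engineer would, in place of code of your own. Each camera call takes 0.05 s, during which the arm holds its last target. There are 200 camera calls.

## Task

Using only your fingertips, push the open lid of the green gauge case fully shut, and after that push the red thumb tab on the lid along until the bolt is fully home in the steel keeper at the end of the case. Do not pick anything up or shove the case from its place, leave the step gauge lying in the case, and leave the other things on the bench alone. Finish clear of everything.

Things in the scene. Friction and masses are not known exactly. Their poses are not given: they have to be found in the camera images.
- case: Green steel gauge case, loose on the bench, about 2.4 kg: open-topped box 150 (x) x 240 (y) x 70 mm high, walls and floor 5 mm. Origin: centre of its underside. Its front faces its own -x (the robot, at yaw 0); the lid is hinged on its +x top edge and its free edge lies over the front when shut.
- keeper (a point): Centre of the gap in the steel keeper, a bracket on the outside of the case's +y end that the bolt enters with the lid shut: at x = -40, y = 132, z = 88 mm in the case frame. The bracket spans y = 122 to 142 mm and reaches 110 mm above the bench; gap 16 mm wide.
- lid (a joint): Lid angle (rad): 0 = shut, grows as it opens up and away to the case's +x, stop at 1.5; starts at 0.7 to 1.2. A stiff hinge keeps it where it is left: 0.5 N m, so under 6 N pushes it at its free edge. Lid: flat green plate 150 (hinge to free edge) x 240 x 8 mm; shut, its top face is 78 mm above the bench. Its outer face is bare on the case's -y half; the bolt is on the +y half.
- lid_hinge (a point): Middle of the lid's hinge axis, level with the lid's underside: x = 75, y = 0, z = 70 mm in the case frame. The axis runs along the case's y.
- lid_edge (a point): Middle of the lid's free edge, on its top (outer) face: 150 mm from the hinge axis, 8 mm off the lid's underside. Moves with the lid; its axes are parallel to the case's when the lid is shut.
- bolt (a joint): Travel of the slide bolt on top of the lid (m): 0 = fully drawn back, 0.045 = stop, fully home in the keeper. Starts at 0 to 0.012, clear of the keeper. It slides along the case's +y; about 2 N moves it and it stays where it is left.
- bolt_tab (a point): Middle of the top edge of the red thumb tab, an upright plate 30 (x) x 8 (y) mm on the lid, from 5 to 35 mm above its top face (top 113 mm above the bench with the lid shut). 115 mm from the hinge axis; at bolt 0 it is 30 mm to the +y side of the lid's middle. A rod of 8 mm diameter runs from it to +y; on its -y side is only a 3 mm high plate. Axes as the case's when shut.
- gauge: Aluminium step gauge, 30 x 96 x 26 mm high, four steps, 140 g, lying loose on the floor of the case. Origin: centre of its underside. To be left there.
- jug: Closed blue plastic washer jug with a white cap, 100 x 150 x 238 mm high, 2 kg. Origin: centre of its underside. To be left alone.
- scraper: Putty scraper with black handle and steel blade, 210 mm long, lying along its own x. Origin: centre of its underside. To be left alone.
- mallet: Mallet with a yellow plastic head (60 mm diameter, 100 mm long, at +x) and a wooden handle along its own x, 300 mm long overall. Origin: on the bench, under the handle. To be left alone.
- screw_jar: Closed jar, 68 mm diameter, 85 mm high. Origin: centre of its underside. To be left alone.
- spray_can: Spray can with a red band, 64 mm diameter, 190 mm high, standing. Origin: centre of its underside. To be left alone.
- tape_roll: Grey roll of tape lying flat, 100 mm outer diameter, 24 mm high. Origin: centre of its underside. To be left alone.

How it is judged:
On the way, in this order (a step that is already met when the one before it is completed fails the run):
1. the lid is pushed fully shut with the bolt still drawn back (value of joint lid below 0.03 rad and value of joint bolt below 0.025 m), for 0.2 s.
2. the bolt is pushed home with the lid shut (value of joint lid below 0.03 rad and value of joint bolt above 0.04 m), for 0.2 s.
At the end, for the whole second after the job is handed in: Lid within 0.03 rad of shut, bolt at 40 mm or more of its 45 mm travel, the case upright, at rest and within 30 mm of where it stood, the gauge still inside it, every other thing within 30 mm of where it stood (all of step 2 and distance of each of case, jug, scraper, mallet, screw_jar, spray_can, tape_roll from where it was at the start of the episode below 0.03 m and height (world z) of case below 0.008 m and angle between case's own z axis and vertical below 0.05 rad and linear speed of case below 0.02 m/s and distance between gauge and case below 0.13 m and z of gauge in the frame of case below 0.04 m); the robot touches nothing.
It fails at once if the bolt is pushed out while the lid is open (value of joint lid above 0.06 rad and value of joint bolt above 0.025 m).
It fails at once if the case is lifted or tipped (height (world z) of case above 0.015 m or angle between case's own z axis and vertical above 0.12 rad).
It fails at once if the case is shoved more than 30 mm (distance of case from where it was at the start of the episode above 0.03 m).
It fails at once if the gauge is lifted out (z of gauge in the frame of case above 0.05 m).
It fails at once if another thing on the bench is disturbed (distance of any of jug, scraper, mallet, screw_jar, spray_can, tape_roll from where it was at the start of the episode above 0.03 m).
It also fails if it takes over 38 s, if anything falls off the work surface, if the arm or the gripper's body presses on something with over 40 N, if the wrist force passes 120 N, or if a joint passes its speed limit or range.

## Working session

There is one attempt and no reset: what is moved stays moved. The work goes in short steps, Python scripts to look and compute and a tool call to move; the robot and the scene stay as the last step left them, time stands still between calls to the robot, and variables do not carry over. Pictures are saved under pics/ and viewed, at most 10 in all, crops included, and the job is handed in when it is done.

Besides the shell and the picture viewer there is one more tool, called after "Call:" as name(argument=value, ...) on one line, values as JSON. carry_out: Moves the arm, as the interface text tells. Its arguments: {"type":"object","properties":{"increments":{"type":"array","items":{"type":"number"}}},"required":["increments"]}

```bash
mkdir -p pics
cat > h.py <<'E'
import numpy as np, cv2
from workcell import bot
from scipy.spatial.transform import Rotation as R
def w(c,p):
    a=np.array(c["attitude"],float)
    M=R.from_quat(a).as_matrix() if a.size==4 else a
    return M@np.array(p)+np.array(c["eye"])
E
python3 - <<'E'
from h import *
o=bot.get_obs();print({k:np.round(o[k],3) for k in("clock","eef_pos","tool_rot","grip_width")})
ims=[]
for n in("scene","top"):
    c=bot.camera(n);ims.append(c["pixels"]);print(n,np.round(c["eye"],3),np.round(c["attitude"],3))
    for t in("case","keeper","lid_hinge","lid_edge","bolt_tab","gauge","jug","scraper","mallet","screw_jar","spray_can","tape_roll"):
        r=bot.place_of(c,t)
        print(t,[(np.round(w(c,q["xyz"]),3),round(q["p"],2)) for q in r[:2]])
    cv2.imwrite("pics/%s0.png"%n,c["pixels"])
E
```

```text
{'clock': np.float64(0.0), 'eef_pos': array([0.154, 0.475, 0.23 ]), 'tool_rot': array([ 0.156,  0.988, -0.001, -0.   ]), 'grip_width': np.float64(0.086)}
scene [1.387 0.781 1.106] [ 0.374  0.826 -0.387 -0.168]
case [(array([ 0.508,  0.027, -0.001]), 0.7)]
keeper [(array([0.513, 0.165, 0.088]), 0.94)]
lid_hinge [(array([ 0.579, -0.001,  0.07 ]), 0.93), (array([0.49 , 0.035, 0.004]), 0.68)]
lid_edge [(array([0.478, 0.035, 0.177]), 0.81)]
bolt_tab [(array([0.54 , 0.053, 0.181]), 0.48)]
gauge [(array([0.541, 0.051, 0.184]), 0.54), (array([0.481, 0.036, 0.178]), 0.48)]
jug [(array([0.636, 0.439, 0.002]), 0.7)]
scraper [(array([0.484, 0.034, 0.179]), 0.67), (array([ 0.331, -0.356,  0.   ]), 0.64)]
mallet [(array([ 0.58 , -0.459, -0.003]), 0.95), (array([ 0.686, -0.306, -0.001]), 0.51)]
screw_jar [(array([0.333, 0.364, 0.001]), 0.67), (array([0.485, 0.033, 0.176]), 0.32)]
spray_can []
tape_roll [(array([0.457, 0.372, 0.004]), 0.68)]
top [ 0.255 -0.022  1.346] [ 0.711 -0.696  0.072 -0.071]
case [(array([0.511, 0.028, 0.   ]), 0.7)]
keeper [(array([0.518, 0.168, 0.09 ]), 0.74)]
lid_hinge [(array([0.584, 0.005, 0.067]), 0.59)]
lid_edge [(array([0.487, 0.038, 0.181]), 0.78)]
bolt_tab [(array([0.54 , 0.056, 0.177]), 0.48)]
gauge [(array([0.502, 0.04 , 0.006]), 0.69)]
jug [(array([0.638, 0.44 , 0.   ]), 0.78)]
scraper [(array([ 0.332, -0.359, -0.001]), 0.62)]
mallet []
screw_jar [(array([0.34 , 0.366, 0.003]), 0.55)]
spray_can [(array([ 0.689, -0.309, -0.003]), 0.8)]
tape_roll [(array([0.458, 0.373, 0.006]), 0.96), (array([0.5  , 0.037, 0.006]), 0.4)]
```

View pics/scene0.png

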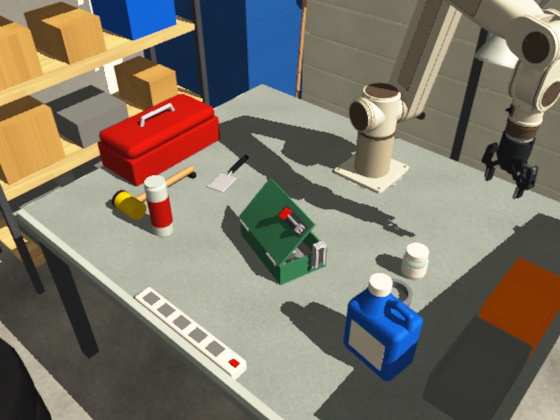

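Call:
carry_out(increments=[0,-4.6,-3.7,-0.6,0,0,-4.6,-3.7,-0.6,0,0,-4.6,-3.7,-0.6,0,0,-4.6,-3.7,-0.6,0,0,-4.6,-3.7,-0.6,0])

```text
clock: 1.92
eef_pos: [0.3166, 0.2274, 0.2618]
tool_rot: [0.155, 0.988, 0.0, 0.0]
ft_force: [0.8, 0.6, 0.3]
grip_width: -0.0
grasp_force: 0.0
```

The picture shows the case at about pixel (280,235) with its lid half open. The red tab is at (287,214), the keeper at (318,252), and nothing stands close by.

Call:
carry_out(increments=[0,-4.7,-3.8,0,0.015,0,-4.7,-3.8,0,0,0,-4.7,-3.8,0,0,0,-4.7,-3.8,0,0,0,-4.6,-3.8,0,0])

```text
clock: 2.55
eef_pos: [0.4778, -0.0277, 0.2615]
tool_rot: [0.163, 0.987, 0.0, 0.0]
ft_force: [1.8, 0.8, -0.3]
grip_width: 0.0003
grasp_force: 0.0
```

Run:
```python
from h import *
c=bot.camera("wrist");o=bot.get_obs();print(np.round(o["eef_pos"],3),o["clock"])
for t in("case","keeper","lid_hinge","lid_edge","bolt_tab"):
    print(t,[(np.round(w(c,q["xyz"]),3),round(q["p"],2)) for q in bot.place_of(c,t)[:2]])
cv2.imwrite("pics/w1.png",c["pixels"])
```

```text
[ 0.481 -0.034  0.261] 2.6
case [(array([0.513, 0.025, 0.002]), 0.68)]
keeper [(array([ 0.579, -0.   ,  0.067]), 0.65), (array([0.514, 0.157, 0.087]), 0.58)]
lid_hinge [(array([0.576, 0.001, 0.063]), 0.84)]
lid_edge [(array([0.483, 0.037, 0.179]), 0.68)]
bolt_tab [(array([0.539, 0.052, 0.179]), 0.89)]
```

View pics/w1.png

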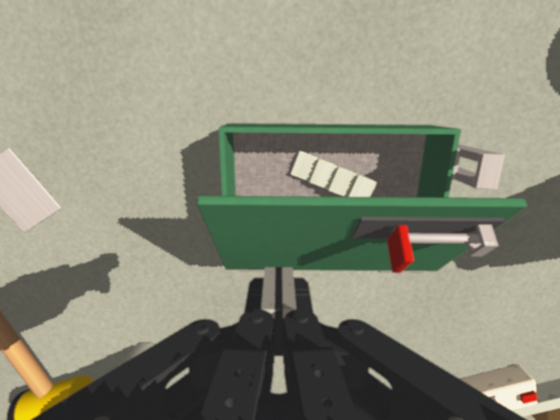

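The view shows the tool square to the case. The bare half of the lid is below the fingertips (about (280,240)), and the tab at (400,250) is well clear.

Call:
carry_out(increments=[0,0,0,3,0,0,0,0,3,0,0,0,0,2.5,0,0,0,0,1,0,0,0.3,0,1,0])

```text
clock: 3.48
eef_pos: [0.4748, -0.0239, 0.1571]
tool_rot: [0.162, 0.987, 0.0, 0.001]
ft_force: [0.3, 0.2, 1.7]
grip_width: -0.0
grasp_force: 1.1
```

Call:
carry_out(increments=[0,0.4,0,1,0,0,0.4,0,1,0,0,0.4,0,1,0,0,0.4,0,1,0,0,0.4,0,1,0])

```text
clock: 4.1
eef_pos: [0.455, -0.0184, 0.1056]
tool_rot: [0.163, 0.987, -0.0, 0.0]
ft_force: [1.9, -0.2, 1.9]
grip_width: 0.0001
grasp_force: 0.8
```

Run:
```python
from h import *
c=bot.camera("scene");o=bot.get_obs();print(np.round(o["eef_pos"],4),np.round(o["ft_force"],1))
for t in("case","lid_edge","bolt_tab"):
    print(t,[(np.round(w(c,q["xyz"]),3),round(q["p"],2)) for q in bot.place_of(c,t)[:2]])
cv2.imwrite("pics/s2.png",cv2.resize(c["pixels"][150:310,190:390],(800,600)))
```

```text
[ 0.4536 -0.0183  0.1043] [ 0.6 -0.7  0.4]
case [(array([ 0.509,  0.025, -0.001]), 0.61)]
lid_edge [(array([0.442, 0.048, 0.11 ]), 0.88)]
bolt_tab []
```

View pics/s2.png

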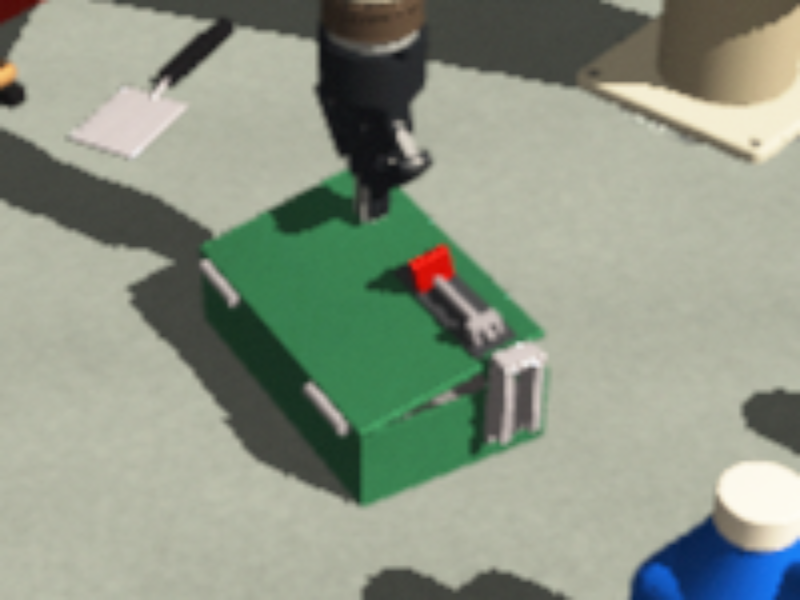

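The fingertip (about (370,215) in the crop) has pushed the lid nearly shut. The case has not moved.

Call:
carry_out(increments=[0,0.2,0,0.8,0,0,0,0,0.7,0,0,0,0,0.6,0,0,0,0,0.5,0,0,0,0,0.3,0])

```text
clock: 4.92
eef_pos: [0.4529, -0.0177, 0.0779]
tool_rot: [0.163, 0.987, -0.0, -0.0]
ft_force: [-8.7, 1.8, 26.7]
grip_width: 0.0004
grasp_force: 13.0
```

Call:
carry_out(increments=[0,0,0,0,0,0,0,0,0,0,0,0,0,-0.5,0,0,0,0,-2,0,0,0,0,-3,0])

```text
clock: 5.55
eef_pos: [0.4527, -0.0179, 0.1321]
tool_rot: [0.163, 0.987, -0.0, -0.001]
ft_force: [0.6, 0.6, 0.3]
grip_width: -0.0005
grasp_force: 0.0
```

Run:
```python
from h import *
for n in("scene","top","wrist"):
    c=bot.camera(n);o=bot.get_obs()
    for t in("case","keeper","lid_hinge","lid_edge","bolt_tab"):
        print(n,t,[(np.round(w(c,q["xyz"]),3),round(q["p"],2)) for q in bot.place_of(c,t)[:2]])
print(np.round(o["eef_pos"],4),np.round(o["ft_force"],1),np.round(o["tool_rot"],4))
cv2.imwrite("pics/w3.png",c["pixels"])
```

```text
scene case [(array([ 0.507,  0.026, -0.001]), 0.93)]
scene keeper []
scene lid_hinge [(array([ 0.579, -0.001,  0.07 ]), 0.91)]
scene lid_edge [(array([0.439, 0.053, 0.074]), 0.93), (array([0.461, 0.371, 0.003]), 0.2)]
scene bolt_tab [(array([0.485, 0.074, 0.118]), 0.56)]
top case []
top keeper [(array([0.518, 0.166, 0.09 ]), 0.56)]
top lid_hinge []
top lid_edge [(array([0.445, 0.054, 0.079]), 0.73)]
top bolt_tab [(array([0.483, 0.074, 0.112]), 0.68), (array([ 0.339,  0.365, -0.   ]), 0.45)]
wrist case [(array([0.509, 0.027, 0.001]), 0.97)]
wrist keeper []
wrist lid_hinge []
wrist lid_edge []
wrist bolt_tab [(array([0.479, 0.073, 0.111]), 0.72)]
[ 0.453  -0.0177  0.1319] [-0.6 -0.3 -0.2] [ 1.632e-01  9.866e-01 -1.000e-04 -5.000e-04]
```

View pics/w3.png

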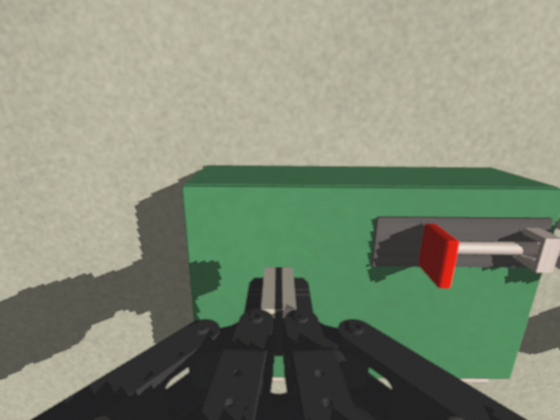

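The lid is flat and shut. The tab at (437,255) lies about 96 mm along tool +y and in line with the fingers. Next I'll go down beside its -y face.

Call:
carry_out(increments=[0,0.2,3,0,0,0,0,3,0,0,0,0,0,2,0,0,0,0,2,0,0,0,0,0,0])

```text
clock: 7.08
eef_pos: [0.4692, 0.0397, 0.091]
tool_rot: [0.163, 0.987, -0.0, -0.002]
ft_force: [0.2, -0.3, -0.2]
grip_width: 0.0002
grasp_force: 0.0
```

Call:
carry_out(increments=[0,0,1,0,0,0,0,0.8,0,0,0,0,0.7,0,0,0,0,0.7,0,0,0,0,0.5,0,0])

```text
clock: 7.7
eef_pos: [0.483, 0.0751, 0.0925]
tool_rot: [0.163, 0.987, -0.0, 0.0]
ft_force: [0.0, -2.6, 1.9]
grip_width: -0.0001
grasp_force: 0.9
```

Run:
```python
from h import *
for n in("scene","top"):
    c=bot.camera(n);o=bot.get_obs()
    for t in("case","keeper","bolt_tab"):
        print(n,t,[(np.round(w(c,q["xyz"]),3),round(q["p"],2)) for q in bot.place_of(c,t)[:2]])
    if n=="scene": cv2.imwrite("pics/s4.png",cv2.resize(c["pixels"][150:310,190:390],(800,600)))
print(np.round(o["eef_pos"],4),np.round(o["ft_force"],1),np.round(o["tool_rot"],4))
```

```text
scene case [(array([0.505, 0.029, 0.001]), 0.63)]
scene keeper [(array([0.514, 0.166, 0.092]), 0.63)]
scene bolt_tab [(array([0.491, 0.095, 0.118]), 0.5)]
top case [(array([ 0.508,  0.028, -0.002]), 0.9)]
top keeper []
top bolt_tab [(array([ 0.511,  0.028, -0.001]), 0.5)]
[0.4822 0.075  0.092 ] [ 0.8 -0.3 -0.7] [ 1.630e-01  9.866e-01  2.000e-04 -5.000e-04]
```

View pics/s4.png

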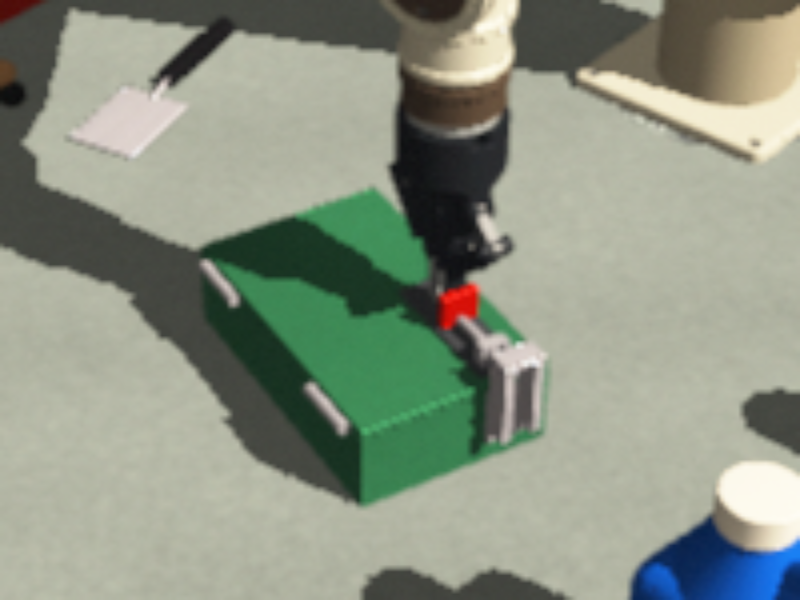

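The fingertips are behind the tab (460,305) and the bolt is sliding towards the keeper. The case is still in place.

Call:
carry_out(increments=[0,0,0.5,0,0,0,0,0.4,0,0,0,0,0.3,0,0,0,0,0.2,0,0,0,0,0.1,0,0])

```text
clock: 8.72
eef_pos: [0.4872, 0.089, 0.0922]
tool_rot: [0.163, 0.987, -0.0, -0.0]
ft_force: [-0.6, -1.3, -0.6]
grip_width: -0.0002
grasp_force: 0.9
```

Call:
carry_out(increments=[0,0,0.1,0,0,0,0,0.1,0,0,0,0,0,0,0,0,0,0,0,0,0,0,0,0,0])

```text
clock: 9.35
eef_pos: [0.488, 0.0909, 0.0923]
tool_rot: [0.163, 0.987, 0.0, -0.0]
ft_force: [-0.8, -1.3, -1.1]
grip_width: 0.0001
grasp_force: 0.7
```

Not at the stop yet, so I'll continue in small steps.

Call:
carry_out(increments=[0,0,0.1,0,0,0,0,0.1,0,0,0,0,0.1,0,0,0,0,0,0,0,0,0,0,0,0])

```text
clock: 9.98
eef_pos: [0.4888, 0.0932, 0.0923]
tool_rot: [0.163, 0.987, -0.0, -0.0]
ft_force: [-1.8, -4.5, 0.5]
grip_width: 0.0001
grasp_force: 2.3
```

Run:
```python
from h import *
for n in("scene","top"):
    c=bot.camera(n);o=bot.get_obs()
    for t in("case","bolt_tab","keeper"):
        print(n,t,[(np.round(w(c,q["xyz"]),3),round(q["p"],2)) for q in bot.place_of(c,t)[:2]])
print(np.round(o["eef_pos"],4),np.round(o["ft_force"],1))
```

```text
scene case [(array([0.504, 0.028, 0.004]), 0.97)]
scene bolt_tab [(array([0.498, 0.108, 0.119]), 0.66)]
scene keeper [(array([0.515, 0.164, 0.086]), 0.93)]
top case [(array([ 0.514,  0.029, -0.002]), 0.77), (array([ 0.585, -0.456, -0.001]), 0.51)]
top bolt_tab [(array([ 0.511,  0.029, -0.006]), 0.75)]
top keeper []
[0.4889 0.0933 0.0923] [-1.8 -5.2  1.2]
```

Call:
carry_out(increments=[0,0,0.1,0,0,0,0,0.1,0,0,0,0,0,0,0,0,0,0,0,0,0,0,0,0,0])

```text
clock: 11.0
eef_pos: [0.4889, 0.0934, 0.0923]
tool_rot: [0.164, 0.986, -0.002, -0.0]
ft_force: [-3.3, -9.4, 3.3]
grip_width: 0.0002
grasp_force: 5.2
```

The force rises without any motion, and the tab is at about y = 75 mm in the case frame, so the bolt is home. I'll back off and lift.

Call:
carry_out(increments=[0,0,-0.7,0,0,0,0,-1,0,0,0,0,0,-4,0,0,0,0,-5,0,0,2,-5,-3,0])

```text
clock: 11.62
eef_pos: [0.4523, 0.0398, 0.2151]
tool_rot: [0.161, 0.987, 0.001, 0.003]
ft_force: [0.3, -1.1, 0.5]
grip_width: -0.0004
grasp_force: 0.0
```

Run:
```python
from h import *
for n in("scene","top"):
    c=bot.camera(n);o=bot.get_obs()
    for t in("case","bolt_tab","keeper","lid_edge"):
        print(n,t,[(np.round(w(c,q["xyz"]),3),round(q["p"],2)) for q in bot.place_of(c,t)[:2]])
    if n=="scene": cv2.imwrite("pics/s5.png",cv2.resize(c["pixels"][150:310,190:390],(800,600)))
print(np.round(o["eef_pos"],4),np.round(o["ft_force"],1))
```

```text
scene case [(array([ 0.503,  0.027, -0.   ]), 0.67)]
scene bolt_tab [(array([0.634, 0.441, 0.   ]), 0.31)]
scene keeper [(array([0.515, 0.162, 0.089]), 0.79)]
scene lid_edge [(array([0.438, 0.049, 0.077]), 0.85)]
top case [(array([ 0.512,  0.027, -0.001]), 0.81), (array([0.639, 0.439, 0.001]), 0.38)]
top bolt_tab []
top keeper [(array([ 0.588, -0.458, -0.002]), 0.73), (array([0.52 , 0.164, 0.09 ]), 0.68)]
top lid_edge []
[0.4493 0.0389 0.2119] [0.2 0.2 0.1]
```

View pics/s5.png

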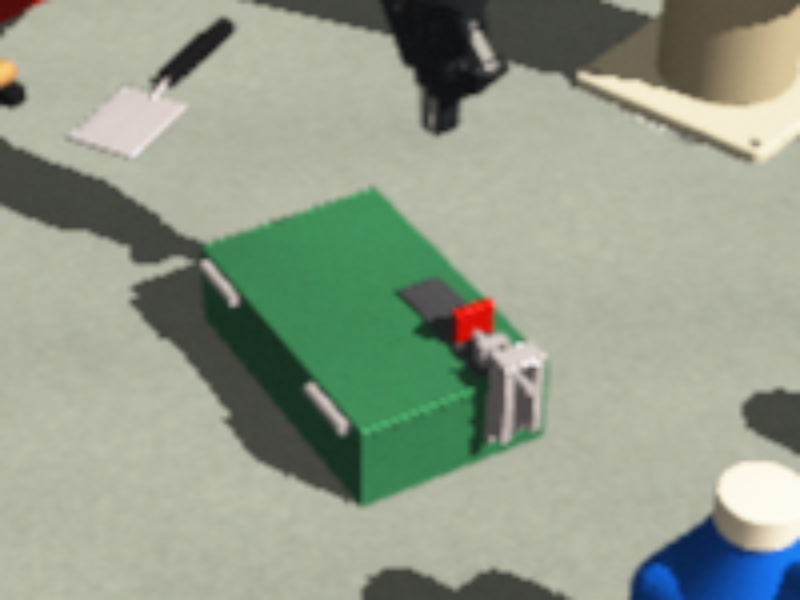

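The lid is shut, the red tab (473,320) is hard against the guide, and the bolt shows through the keeper (525,375). The arm is clear of everything, so I'm handing in.

```bash
python3 -c "
from workcell import bot
print(bot.job_done())"
```

```text
the job is handed in; nothing more can be done
None
```

The lid is fully shut, the bolt is home in the keeper, the case stayed in its place and the arm ended clear; the job is handed in, and no verdict came back.

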